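Square up a jade slab for its next cut

TASK

Lay the blue-stocked square against the jade slab on the table so that the brass inner face of its thick stock bears flush along the slab's clean sawn edge, with the stock flat on the table and the thin blade over the stone, the blade's outer long edge in line with the red wax mark. Press the stock lightly home against the edge, so that it bears along its whole length, without shoving the slab, then let go and leave the square lying there. Leave everything else on the bench where it is.

Things in the scene. Friction and masses are not known exactly. Their poses are not given: they have to be found in the camera images.
- square: L-shaped try square, about 220 g, lying flat. Stock: blue block 28 mm thick (x), 120 mm long (y), 48 mm high, brass inner face at x = +14 mm; grip it across the 28 mm, higher than the slab. Blade: aluminium strip 3 mm thick at heights 22-25 mm, from the stock to x = 125 mm, y = 36 to 60 mm (the stock's +y end); its outer edge is at y = +60 mm. Origin: centre of the stock's underside.
- blade_edge (a point): point on the blade's outer long edge: (50, 60, 22) mm in the square's frame
- slab: loose dark green jade slab, about 2 kg, 20 mm thick, lying flat; slides if shoved. Its pale straight sawn edge faces the robot, square to the slab's x and 240 mm long (y = -120 to 120 mm), at x = -60 to -84 mm: ground back by a different amount each time, which this pose does not tell. The other sides are brown rind, the back at about x = 60 mm. Origin: on the underside; x into the stone, z up.
- mark_end (a point): the red wax mark is a flat line 3 mm wide and 70 mm long on the slab's top, along the slab's x, square to the sawn edge; this point is its end nearest the sawn edge, at x = -50 mm in the slab's frame, and 5 to 90 mm towards +y, different each time
- rubbing_block: green abrasive block with a wooden back, 50 x 90 x 35 mm, bystander, on the side of the slab where the square is not. Origin: centre of the underside
- tubs_tall: stack of four white tubs, 68 mm across, 104 mm high, bystander beyond the slab. Origin: centre of the underside
- tubs_low: stack of two white tubs, 80 mm across, 52 mm high, bystander. Origin: centre of the underside
- basin: steel bowl, 140 mm across, 60 mm high, bystander at the back left. Origin: centre of the underside
- pump_bottle: blue bottle with white cap, 60 mm across, 150 mm high, bystander. Origin: centre of the underside
- rough_slabs: pile of two rough grey stone slabs with rind all round, about 210 x 160 mm, 44 mm high, bystander at the back right. Origin: centre of the underside
- slab_left (a point): point on the slab's top at its left end, (0, 120, 20) mm in its frame
- slab_right (a point): point on the slab's top at its right end, (0, -120, 20) mm in its frame
Mind the look-alikes: they are no part of the job. Leave any green or turquoise look-alike of the square alone.

How it is judged:
By the outcome, as a careful person would: the job done as asked, in the order asked, and still so for the second after the job is handed in, with the robot touching nothing.
It also fails if it takes over 64 s, if anything falls off the work surface, if the arm or the gripper's body presses on something with over 40 N, if the wrist force passes 120 N, or if a joint passes its speed limit or range.

ROBOT

A 6-joint arm with a two-finger parallel gripper is mounted at the origin on the work surface. World frame = base frame: x ahead of the robot, y to its left, z up, the work surface at z = 0. Lengths are in m, angles in rad, forces in N, time in s.
With the tool pointing down it reaches from about 0.325 to 0.85 m from the base axis. Payload 15.5 kg.
Tool frame: the origin (TCP) lies at the very end of the fingers, on their centre line; the grasp point (between the pads) lies 19 mm behind it; z points along the fingers, y is the direction in which the jaws open and shut (so a half turn about z gives the same grasp; the last joint's range is limited). The gripper opens to 91 mm and grips with 3 to 60 N. Pads are 32 mm wide; open, the fingers measure 118 mm over their backs; the gripper's body (76 mm by 178 mm) begins 60 mm behind the grasp point.
Start: joints at [-1.435, 0.494, 1.345, -0, 1.302, -0.096], TCP at [0.143, -0.608, 0.214] pointing down, gripper open.
Joint ranges: [-2.91, 2.91], [-0.82, 2.16], [0.22, 2.67], [-1.22, 4.37], [0.12, 2.79], [-3.08, 3.08]. Speed limits (rad/s): [1.89, 1.89, 2.57, 3.01, 3.01, 3.01].

INTERFACE

Orientations are given as a unit quaternion [x, y, z, w].
In Python, from bench import observe, vision, job gives the robot as it stands.
- The arm moves only by the shell command python3 -m crank 'ROWS' [FORCE]. ROWS is JSON, a list of rows, each an object with "travel": the shift along the world's x, y, z in mm, a list of three; "dr": the turn, a rotation vector about the world's x, y, z in units of 5 degrees (1.0 is 5 degrees), a list of three; "grip": the closure, from 0 (fully open) to 1 (shut). A call has 1 to 20 rows; each row is the pose to reach, as a shift and turn from the pose measured when the call began; what a row does not reach only later rows make up. A row lasts 1/12 s, in which the tool goes at most 41.7 mm and 7.16 degrees, less where a joint would pass 70% of its speed; a pose out of reach is approached as far as the arm can. A call with a gripper value outside its range is refused whole. The fingers move at their own pace and stop on an object; FORCE is the grip in N (left out, the last holds). Time passes only in rows, so rows that repeat a pose let the fingers close. It gives the time, the measured TCP pose, the force and the opening at its end, in the units of the state.
- observe(): the state, without advancing time (a new reading comes with each control period).
- vision.grab_frame(name): name is "side" or "top"; returns the picture (400x640x3 uint8, blue, green, red); there is no depth.
- vision.camera_model(name): a dict with "fx", "fy", "cx", "cy" (pixels), "origin" and "rotation" of the camera in the world. Camera axes: x right, y down, z forward; pixel columns grow to the right and rows downward; lengths in m; the calibration is good to about 2 mm. A picture is of the moment at which its call begins. camera_model takes no time and is no camera call.
- job.close_job(): hands the job in, once; it reports no verdict.
The state is a dict: "time_s": time; "joint_pos": joint angles; "dq": joint speeds; "tau": joint torques, N m; "eef_pos": TCP position; "orientation": TCP orientation; "ft_force": force on the tool from outside, world axes, zero at the start; "ft_torque": the same for the moment, N m; "width": finger opening in m.
Only numpy, scipy, OpenCV 4.12 (cv2) and the standard library are available. Lean on these libraries where they do the work, as an engineer would, in place of code of your own. Each camera call takes 0.05 s, during which the arm holds its last target. There are 200 camera calls.

## Working session

There is one attempt and no reset: what is moved stays moved. The work goes in short steps, Python scripts to look and compute and a shell command to move; the robot and the scene stay as the last step left them, time stands still between calls to the robot, and variables do not carry over. Pictures are saved under pics/ and viewed, about 8 in all and at most 12, crops included, and the job is handed in when it is done.

```bash
ls; mkdir -p pics; python3 - <<'E'
from bench import observe, vision
import cv2,numpy as np
np.set_printoptions(precision=4,suppress=True)
for n in ("top","side"):
    f=vision.grab_frame(n); cv2.imwrite(f"pics/{n}0.png",f)
    m=vision.camera_model(n); print(n,{k:np.array(v).tolist() for k,v in m.items()})
s=observe();print(s)
E
```

```text
pics
top {'fx': 487.5551339386969, 'fy': 487.5551339386969, 'cx': 326.2528358189848, 'cy': 195.80392155427427, 'origin': [0.41708791436659337, 0.07298213901350818, 1.2651243379361703], 'rotation': [0.7171897600543953, -0.6959392476940405, 0.028825889330083072, -0.021828414887524746]}
side {'fx': 477.8753376632107, 'fy': 477.8753376632107, 'cx': 319.23867916138545, 'cy': 197.9765770483054, 'origin': [0.2158312989420423, 1.1662072361350098, 0.846379479919962], 'rotation': [-0.09564157547618028, 0.8812931485462804, -0.4590297151034378, 0.05887950422578897]}
{'time_s': 0.1, 'joint_pos': array([-1.4355,  0.4941,  1.3461, -0.    ,  1.3025, -0.0955]), 'dq': array([ 0.0007, -0.0027, -0.0012, -0.0014,  0.0008,  0.0004]), 'tau': array([  0.0013, -88.0236, -38.2549,   0.0706,   0.0482,   0.    ]), 'eef_pos': array([ 0.1429, -0.6081,  0.2134]), 'orientation': array([ 0.9933,  0.1152, -0.    , -0.0005]), 'ft_force': array([-0.033 , -0.3534, -0.3959]), 'ft_torque': array([ 0.0042, -0.0587, -0.0387]), 'width': 0.09141335680176321}
```

View pics/top0.png

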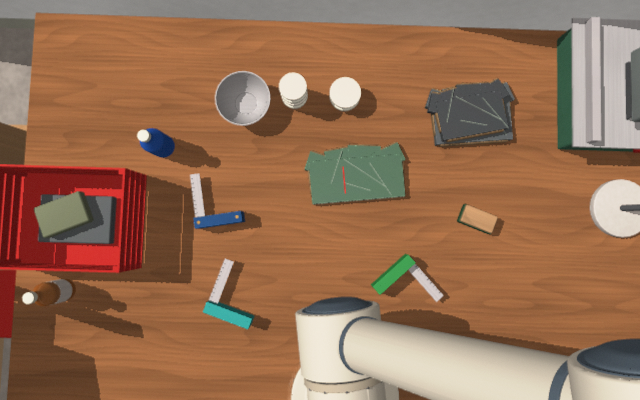

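View pics/side0.png

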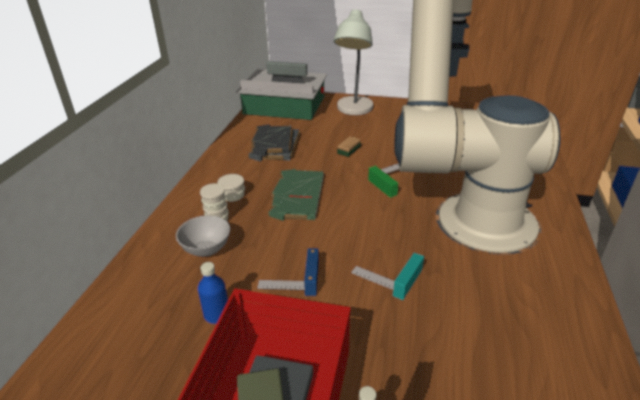

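Candidates for the square, in top-view pixels: blue at (219,220), turquoise at (228,315) and green at (393,275). I choose the blue one by the description. The slab is at (358,175), its red mark near (344,178), and the sawn edge runs along the bottom, about (315,204) to (405,197).

```bash
cat > h.py <<'E'
import cv2,numpy as np
from scipy.spatial.transform import Rotation as R
from bench import observe, vision
np.set_printoptions(precision=4,suppress=True)
def cam(n):
    m=vision.camera_model(n); return m,np.array(m["origin"]),R.from_quat(m["rotation"]).as_matrix()
def cast(n,px,z):
    m,o,r=cam(n); px=np.atleast_2d(px).astype(float)
    d=np.c_[(px[:,0]-m["cx"])/m["fx"],(px[:,1]-m["cy"])/m["fy"],np.ones(len(px))]@r.T
    return o+d*((z-o[2])/d[:,2])[:,None]
def proj(n,P):
    m,o,r=cam(n); c=(np.atleast_2d(P)-o)@r; return np.c_[c[:,0]/c[:,2]*m["fx"]+m["cx"],c[:,1]/c[:,2]*m["fy"]+m["cy"]]
def ray(n,p):
    m,o,r=cam(n); d=r@np.array([(p[0]-m["cx"])/m["fx"],(p[1]-m["cy"])/m["fy"],1]); return o,d/np.linalg.norm(d)
def tri(pt,ps):
    A=np.zeros((3,3));b=np.zeros(3)
    for n,p in(("top",pt),("side",ps)):
        o,d=ray(n,p);M=np.eye(3)-np.outer(d,d);A+=M;b+=M@o
    return np.linalg.solve(A,b)
E
python3 - <<'E'
import cv2,numpy as np
t=cv2.imread("pics/top0.png");s=cv2.imread("pics/side0.png")
def c(f,x,y,w,h,k): return cv2.resize(f[y:y+h,x:x+w],None,fx=k,fy=k,interpolation=cv2.INTER_NEAREST)
a=np.hstack([c(t,180,165,70,75,5),c(t,300,137,112,75,4)[:300].repeat(1,0) if 0 else cv2.copyMakeBorder(c(t,300,137,112,75,4),0,75,0,0,cv2.BORDER_CONSTANT)])
b=np.hstack([c(s,250,240,80,60,5),cv2.copyMakeBorder(c(s,265,163,65,60,4),0,60,0,0,cv2.BORDER_CONSTANT)])
w=max(a.shape[1],b.shape[1])
im=np.vstack([cv2.copyMakeBorder(x,0,0,0,w-x.shape[1],cv2.BORDER_CONSTANT) for x in(a,b[:225*1])])
cv2.imwrite("pics/crop0.png",im);print(im.shape)
E
```

```text
(600, 798, 3)
```

View pics/crop0.png

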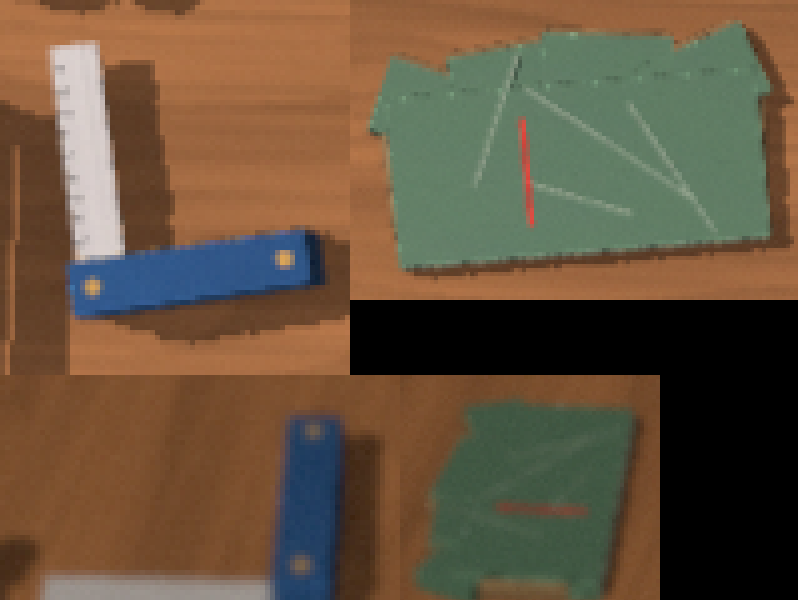

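The close crop shows the blue stock with two brass pins at about (198,222) and (237,217) in the top view, and the graduated blade to +x at the stock's left end. The choice is confirmed. The red mark runs about (343,167) to (345.5,194), and the sawn edge is clean from (313,204) to (405,196).

```bash
cat > meas.py <<'E'
from h import *
def frames(n,k=4): return np.mean([vision.grab_frame(n).astype(float) for _ in range(k)],0)
def comp(mask,near):
    k,l,st,c=cv2.connectedComponentsWithStats(mask.astype(np.uint8)); 
    g=[i for i in range(1,k) if st[i,4]>15]; i=min(g,key=lambda i:np.hypot(*(c[i]-near))); return l==i
def redline(f,near):
    b,g,r=f[...,0],f[...,1],f[...,2]
    w=np.clip((r-np.maximum(b,g))-15,0,None)
    m=cv2.dilate(comp((w>25)&(np.hypot(*(np.indices(w.shape)[::-1]-np.array(near)[:,None,None]))<30),near).astype(np.uint8),np.ones((3,3)))>0
    ys,xs=np.nonzero(m); ww=w[ys,xs]; c=np.average(np.c_[xs,ys],0,ww)
    C=np.cov(np.c_[xs,ys].T,aweights=ww); e,v=np.linalg.eigh(C); L=np.sqrt(12*e[1])/2
    return c,v[:,1],c-v[:,1]*L,c+v[:,1]*L
def subedge(sig,level,rev=False):
    # first crossing of level along 1d signal, subpixel
    for i in range(len(sig)-1):
        if (sig[i]-level)*(sig[i+1]-level)<=0 and sig[i]!=sig[i+1]: return i+(level-sig[i])/(sig[i+1]-sig[i])
def scan(img,p0,p1,level,n=30,half=5,step=.1,skip=.08):
    """edge pts across segment p0-p1 in scalar img at level; scanning along the normal"""
    p0,p1=map(np.array,(p0,p1)); d=(p1-p0)/np.linalg.norm(p1-p0); nn=np.array([-d[1],d[0]]); out=[]
    for t in np.linspace(skip,1-skip,n):
        s=np.arange(-half,half+step,step); q=(p0+t*(p1-p0))[None]+s[:,None]*nn
        v=cv2.remap(img.astype(np.float32),q[:,0].astype(np.float32)[None],q[:,1].astype(np.float32)[None],cv2.INTER_LINEAR)[0]
        c=[(i+(level-v[i])/(v[i+1]-v[i])) for i in range(len(v)-1) if (v[i]-level)*(v[i+1]-level)<0]
        if c: j=min(c,key=lambda x:abs(x*step-half)); out.append(p0+t*(p1-p0)+(j*step-half)*nn)
    return np.array(out)
def line(P,ax=1):
    """robust fit of xy; returns point, dir"""
    vx,vy,x,y=cv2.fitLine(P[:,:2].astype(np.float32)*1000,cv2.DIST_HUBER,0,.01,.001).ravel(); 
    d=np.array([vx,vy]); d=d*np.sign(d[ax]); p=np.array([x,y])/1000
    r=(P[:,:2]-p)@np.array([-d[1],d[0]]); return p,d,1000*np.std(r)
E
python3 - <<'E'
from meas import *
t=frames("top");s=frames("side")
rt=redline(t,(344,178));rs=redline(s,(300,196))
print("red top",rt);print("red side",rs)
# ends: top lower = near edge ; side right = near
nt=max(rt[2:],key=lambda p:p[1]);ft=min(rt[2:],key=lambda p:p[1]);ns=max(rs[2:],key=lambda p:p[0]);fs=min(rs[2:],key=lambda p:p[0])
print("mark near/far tri",tri(nt,ns),tri(ft,fs)); z=.02
print("cast .02",cast("top",[nt,ft],z))
g=t[...,1]-t[...,2] # green minus red
print("g-r in slab",g[190,330],"out",g[210,350],g[203,350],g[206,320])
E1=scan(g,(313,204),(405,196.5),0.0); W=cast("top",E1,.02); p,d,r=line(W); print("sawn",p,d,r,"ang deg",np.degrees(np.arctan2(-d[0],d[1])),len(E1))
# pins
def pin(f,near):
    w=f[...,2]-f[...,0]; m=np.hypot(*(np.indices(w.shape)[::-1]-np.array(near)[:,None,None]))<3.2
    w=np.clip(w+40,0,None)*m; ys,xs=np.nonzero(w>0); return np.average(np.c_[xs,ys],0,w[ys,xs])
pt=[pin(t,(198.4,222.4)),pin(t,(237,216.6))];ps=[pin(s,(310.4,278)),pin(s,(312.6,251))]
print("pins",pt,ps)
T=[tri(a,b) for a,b in zip(pt,ps)];print("tri",T)
C=cast("top",pt,.048);print("cast.048",C,"dist",np.linalg.norm(C[0]-C[1])*1000)
dd=C[0]-C[1];print("ang",np.degrees(np.arctan2(-dd[0],dd[1])),"mid",C.mean(0))
print(observe()["time_s"])
cv2.imwrite("pics/t1.png",t);cv2.imwrite("pics/s1.png",s)
E
```

```text
red top (array([343.7637, 179.5888]), array([0.0905, 0.9959]), array([342.5375, 166.0981]), array([344.99  , 193.0796]))
red side (array([314.8252, 209.7808]), array([-0.7286,  0.6849]), array([337.2585, 188.6948]), array([292.3918, 230.8669]))
mark near/far tri [0.4754 0.0109 0.0589] [ 0.5938  0.0146 -0.1214]
cast .02 [[0.5151 0.0142 0.02  ]
 [0.5845 0.0224 0.02  ]]
g-r in slab 28.5 out -58.0 -45.0 -48.25
sawn [ 0.4988 -0.0221] [-0.1155  0.9933] 0.19534645304247736 ang deg 6.6335382 30
pins [array([198.0172, 221.9142]), array([236.4518, 216.2519])] [array([309.7077, 277.5119]), array([312.2706, 250.0846])]
tri [array([0.4308, 0.3786, 0.0502]), array([0.4475, 0.2838, 0.0515])]
cast.048 [[0.4299 0.379  0.048 ]
 [0.4468 0.2843 0.048 ]] dist 96.22360448507199
ang 10.128123626416182 mid [0.4383 0.3316 0.048 ]
0.5[ WARN:0@6.877] global loadsave.cpp:1063 imwrite_ Unsupported depth image for selected encoder is fallbacked to CV_8U.
```

Slab edge and mark agree on a yaw of about 6.65°. The square's stock centre is at about (0.4383, 0.3316), yaw 10.1°, with its top at about 0.05 by triangulation. I'm going over it in two legs, keeping outside the minimum reach.

```bash
python3 -m crank '[{"travel":[357,458,0],"dr":[0,0,8],"grip":0},{"travel":[357,458,0],"dr":[0,0,8],"grip":0},{"travel":[357,458,0],"dr":[0,0,8],"grip":0},{"travel":[357,458,0],"dr":[0,0,8],"grip":0},{"travel":[357,458,0],"dr":[0,0,8],"grip":0},{"travel":[357,458,0],"dr":[0,0,8],"grip":0},{"travel":[357,458,0],"dr":[0,0,8],"grip":0},{"travel":[357,458,0],"dr":[0,0,8],"grip":0},{"travel":[357,458,0],"dr":[0,0,8],"grip":0},{"travel":[357,458,0],"dr":[0,0,8],"grip":0},{"travel":[357,458,0],"dr":[0,0,8],"grip":0},{"travel":[357,458,0],"dr":[0,0,8],"grip":0},{"travel":[357,458,0],"dr":[0,0,8],"grip":0},{"travel":[357,458,0],"dr":[0,0,8],"grip":0},{"travel":[357,458,0],"dr":[0,0,8],"grip":0},{"travel":[357,458,0],"dr":[0,0,8],"grip":0},{"travel":[357,458,0],"dr":[0,0,8],"grip":0},{"travel":[357,458,0],"dr":[0,0,8],"grip":0}]'
python3 - <<'E'
from h import *
s=observe();print(s["joint_pos"],s["eef_pos"]);y=R.from_quat(s["orientation"]).as_matrix();print(y, np.degrees(np.arctan2(y[1,1],y[0,1])))
print((np.array([.4378,.3346,.15])-s["eef_pos"])*1000,(10.13-np.degrees(np.arctan2(y[1,1],y[0,1])))/5)
E
```

```text
time_s: 2.0
eef_pos: [0.4994, -0.1512, 0.2139]
orientation: [0.894, 0.448, -0.0, -0.0]
ft_force: [-0.4, 0.9, 1.1]
width: 0.091
[-0.4083  0.3492  1.5976 -0.0002  1.195   0.2346] [ 0.4994 -0.1512  0.2139]
[[ 0.5995  0.8004 -0.0003]
 [ 0.8004 -0.5995 -0.0001]
 [-0.0003 -0.0002 -1.    ]] -36.83228399936184
[-61.5873 485.8057 -63.8918] 9.392456799872368
```

```bash
python3 -m crank '[{"travel":[-62,486,-64],"dr":[0,0,9.39],"grip":0},{"travel":[-62,486,-64],"dr":[0,0,9.39],"grip":0},{"travel":[-62,486,-64],"dr":[0,0,9.39],"grip":0},{"travel":[-62,486,-64],"dr":[0,0,9.39],"grip":0},{"travel":[-62,486,-64],"dr":[0,0,9.39],"grip":0},{"travel":[-62,486,-64],"dr":[0,0,9.39],"grip":0},{"travel":[-62,486,-64],"dr":[0,0,9.39],"grip":0},{"travel":[-62,486,-64],"dr":[0,0,9.39],"grip":0},{"travel":[-62,486,-64],"dr":[0,0,9.39],"grip":0},{"travel":[-62,486,-64],"dr":[0,0,9.39],"grip":0},{"travel":[-62,486,-64],"dr":[0,0,9.39],"grip":0},{"travel":[-62,486,-64],"dr":[0,0,9.39],"grip":0},{"travel":[-62,486,-64],"dr":[0,0,9.39],"grip":0},{"travel":[-62,486,-64],"dr":[0,0,9.39],"grip":0},{"travel":[-62,486,-64],"dr":[0,0,9.39],"grip":0},{"travel":[-62,486,-64],"dr":[0,0,9.39],"grip":0.3},{"travel":[-62,486,-64],"dr":[0,0,9.39],"grip":0.3}]'
python3 - <<'E'
from meas import *
s=observe();y=R.from_quat(s["orientation"]).as_matrix();print(np.degrees(np.arctan2(y[1,1],y[0,1])),y[:,2],s["joint_pos"])
print((np.array([.4378,.3346,.025])-s["eef_pos"])*1000)
# slab re-measure (unoccluded now) incl. side view of mark
f=frames("side");t=frames("top");cv2.imwrite("pics/s2.png",f.astype(np.uint8));cv2.imwrite("pics/t2.png",t.astype(np.uint8))
sub=f[185:205,285:320];rg=sub[...,2]-sub[...,1];ys,xs=np.nonzero(rg>10);print(xs.min()+285,xs.max()+285,ys.min()+185,ys.max()+185,len(xs),rg.max())
for x in sorted(set(xs)): print(x+285,round(np.average(ys[xs==x],weights=rg[ys[xs==x],x])+185,2),end="; ")
E
```

```text
time_s: 3.42
eef_pos: [0.438, 0.3334, 0.1501]
orientation: [0.643, 0.766, -0.0, 0.0]
ft_force: [1.0, 0.7, -1.3]
width: 0.0806
10.000096238850276 [ 0.     -0.0003 -1.    ] [ 0.5424  0.4629  1.608  -0.0003  1.0708  0.368 ]
[  -0.1534    1.1651 -125.1452]
285 319 198 204 126 30.5
285 199.98; 286 199.95; 287 200.01; 288 199.99; 289 199.98; 290 199.88; 291 199.57; 292 199.48; 293 199.41; 294 199.43; 295 199.41; 296 199.4; 297 199.41; 298 199.4; 299 199.47; 300 199.45; 301 199.48; 302 199.47; 303 199.49; 304 199.49; 305 199.51; 306 199.53; 307 199.48; 308 199.53; 309 199.52; 310 199.52; 311 199.49; 312 199.52; 313 199.49; 318 204.0; 319 202.15;
```

```bash
python3 - <<'E'
from meas import *
for k in(1,2):
    f=cv2.imread(f"pics/s{k}.png").astype(float);t=cv2.imread(f"pics/t{k}.png").astype(float)
    sub=f[188:210,288:316];rg=np.clip(sub[...,2]-sub[...,1]-5,0,None);ys,xs=np.nonzero(rg>5)
    print(k,xs.min()+288,xs.max()+288,np.average(ys+188,weights=rg[ys,xs]), redline(t,(344,178)))
f=frames("side",1);t=frames("top",1)
cv2.imwrite("pics/now.png",np.vstack([cv2.resize(f[160:310,240:400].astype(np.uint8),None,fx=2,fy=2),cv2.resize(t[150:270,180:340].astype(np.uint8),None,fx=2,fy=2)]))
E
```

```text
1 289 311 196.18755256518082 (array([343.7639, 179.5897]), array([0.0906, 0.9959]), array([342.5368, 166.0963]), array([344.9911, 193.0831]))
2 288 313 199.54598825831704 (array([343.7637, 179.5923]), array([0.0906, 0.9959]), array([342.5363, 166.1016]), array([344.9912, 193.0829]))
```

View pics/now.png

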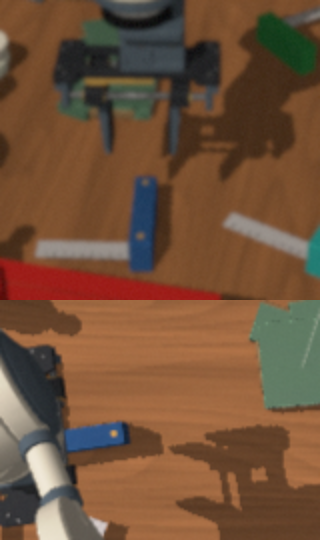

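The gripper hangs centred over the stock, and its body hid the mark in the side view. The top view shows the slab hasn't moved. Descending and gripping.

```bash
python3 -m crank '[{"travel":[0,1,-40],"dr":[0,0,0],"grip":0.3},{"travel":[0,1,-75],"dr":[0,0,0],"grip":0.3},{"travel":[0,1,-100],"dr":[0,0,0],"grip":0.3},{"travel":[0,1,-115],"dr":[0,0,0],"grip":0.3},{"travel":[0,1,-124],"dr":[0,0,0],"grip":0.3},{"travel":[0,1,-124],"dr":[0,0,0],"grip":0.3},{"travel":[0,1,-124],"dr":[0,0,0],"grip":0.3},{"travel":[0,1,-124],"dr":[0,0,0],"grip":0.8},{"travel":[0,1,-124],"dr":[0,0,0],"grip":0.8},{"travel":[0,1,-124],"dr":[0,0,0],"grip":0.8},{"travel":[0,1,-124],"dr":[0,0,0],"grip":0.8},{"travel":[0,1,-124],"dr":[0,0,0],"grip":0.8},{"travel":[0,1,-124],"dr":[0,0,0],"grip":0.8},{"travel":[0,1,-124],"dr":[0,0,0],"grip":0.8},{"travel":[0,1,-124],"dr":[0,0,0],"grip":0.8}]' 20
python3 - <<'E'
from meas import *
a,b=(344.99,193.08),(311.6,196.2);print("mark near tri",tri(a,b))
s=observe();y=R.from_quat(s["orientation"]).as_matrix();print(np.degrees(np.arctan2(y[1,1],y[0,1])))
E
```

```text
time_s: 5.17
eef_pos: [0.4376, 0.3359, 0.0262]
orientation: [0.642, 0.767, 0.0, 0.0]
ft_force: [-0.4, -0.2, 6.3]
width: 0.028
mark near tri [0.5154 0.0145 0.0245]
10.117873747829158
```

```bash
python3 -m crank '[{"travel":[0,0,15],"dr":[0,0,0],"grip":0.8},{"travel":[0,0,35],"dr":[0,0,0],"grip":0.8},{"travel":[0,0,60],"dr":[0,0,0],"grip":0.8},{"travel":[2,-20,60],"dr":[0,0,-0.1],"grip":0.8},{"travel":[5,-50,60],"dr":[0,0,-0.2],"grip":0.8},{"travel":[8,-80,60],"dr":[0,0,-0.3],"grip":0.8},{"travel":[11,-110,60],"dr":[0,0,-0.4],"grip":0.8},{"travel":[14,-140,60],"dr":[0,0,-0.5],"grip":0.8},{"travel":[17,-170,60],"dr":[0,0,-0.6],"grip":0.8},{"travel":[20,-200,60],"dr":[0,0,-0.7],"grip":0.8},{"travel":[23,-230,60],"dr":[0,0,-0.7],"grip":0.8},{"travel":[26,-260,60],"dr":[0,0,-0.7],"grip":0.8},{"travel":[29,-290,60],"dr":[0,0,-0.7],"grip":0.8},{"travel":[32,-320,60],"dr":[0,0,-0.7],"grip":0.8},{"travel":[35,-350,60],"dr":[0,0,-0.7],"grip":0.8},{"travel":[38,-370,60],"dr":[0,0,-0.7],"grip":0.8},{"travel":[38,-382,60],"dr":[0,0,-0.7],"grip":0.8},{"travel":[38,-382,60],"dr":[0,0,-0.7],"grip":0.8},{"travel":[38,-382,60],"dr":[0,0,-0.7],"grip":0.8}]'
python3 - <<'E'
from meas import *
s=observe();y=R.from_quat(s["orientation"]).as_matrix();print(np.degrees(np.arctan2(y[1,1],y[0,1])),y[:,2],s["width"])
print((np.array([.4755,-.0463,.027])-s["eef_pos"])*1000)
t=frames("top",3);f=frames("side",3)
cv2.imwrite("pics/lift.png",np.hstack([cv2.resize(t[130:250,290:420].astype(np.uint8),None,fx=3,fy=3),cv2.resize(f[130:250,250:380].astype(np.uint8),None,fx=3,fy=3)]))
E
```

```text
time_s: 6.75
eef_pos: [0.4752, -0.046, 0.086]
orientation: [0.666, 0.746, -0.0, -0.0]
ft_force: [0.4, 0.0, -1.7]
width: 0.0277
6.551653049784115 [-0.0003  0.0002 -1.    ] 0.02771152881470399
[  0.3199  -0.2971 -59.036 ]
```

View pics/lift.png

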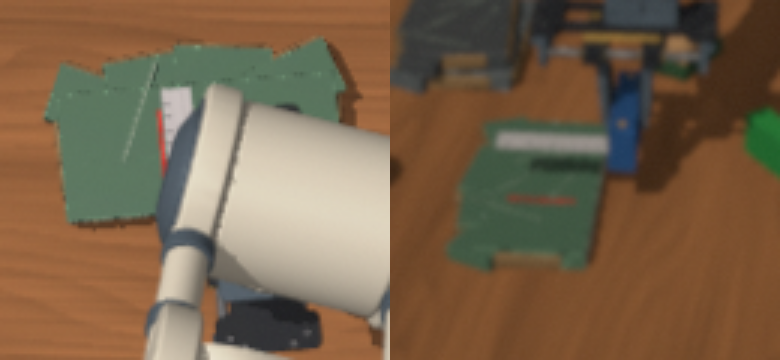

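The square hangs level, with its blade over the stone just right of the red mark and its stock short of the edge. Lowering it, still 12 mm short.

```bash
python3 -m crank '[{"travel":[0,0,-15],"dr":[0,0,0.02],"grip":0.8},{"travel":[0,0,-30],"dr":[0,0,0.02],"grip":0.8},{"travel":[0,0,-42],"dr":[0,0,0.02],"grip":0.8},{"travel":[0,0,-50],"dr":[0,0,0.02],"grip":0.8},{"travel":[0,0,-55],"dr":[0,0,0.02],"grip":0.8},{"travel":[0,0,-58],"dr":[0,0,0.02],"grip":0.8},{"travel":[0,0,-59],"dr":[0,0,0.02],"grip":0.8},{"travel":[0,0,-59],"dr":[0,0,0.02],"grip":0.8},{"travel":[0,0,-59],"dr":[0,0,0.02],"grip":0.8}]'
python3 - <<'E'
from meas import *
s=observe();y=R.from_quat(s["orientation"]).as_matrix();print(np.degrees(np.arctan2(y[1,1],y[0,1])),s["ft_force"])
t=frames("top",4);f=frames("side",4);cv2.imwrite("pics/t3.png",t.astype(np.uint8))
print(redline(t,(344,178)))
# blade outer edge in top view, height .0235: whiteness
sat=t.max(2)-t.min(2)
cv2.imwrite("pics/low.png",np.hstack([cv2.resize(t[150:230,300:370].astype(np.uint8),None,fx=5,fy=5,interpolation=cv2.INTER_NEAREST),cv2.resize(f[150:230,270:340].astype(np.uint8),None,fx=5,fy=5,interpolation=cv2.INTER_NEAREST)]))
E
```

```text
time_s: 7.8
eef_pos: [0.4757, -0.0454, 0.0276]
orientation: [0.664, 0.748, 0.0, 0.0]
ft_force: [-0.1, 0.7, -2.7]
width: 0.0278
6.787661989660028 [-0.1066  0.6855 -2.6648]
(array([335.882 , 206.1039]), array([-0.98  , -0.1988]), array([340.4362, 207.0277]), array([331.3278, 205.1801]))
```

View pics/low.png

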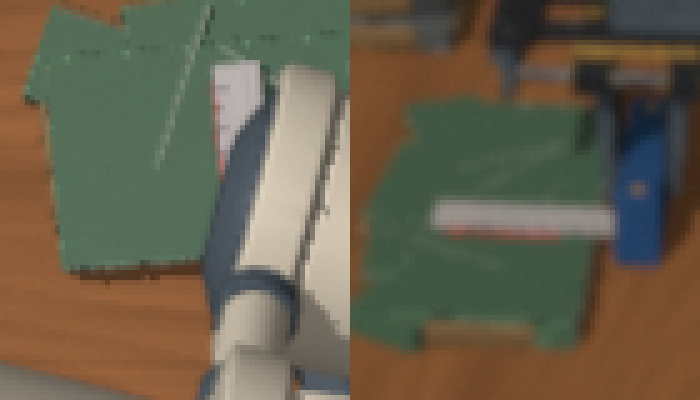

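The blade lies over the mark, with a thin red sliver showing along its outer edge. The arm hides the near part in the top view. Measuring the visible stretch.

```bash
cat > gap.py <<'E'
from meas import *
import sys
def gap(t,top=164,bot=183):
    t1=cv2.imread("pics/t1.png").astype(float); c,d,_,_=redline(t1,(344,178))
    M=cast("top",[c-10*d,c+10*d],.02)[:,:2]; u=(M[0]-M[1])/np.linalg.norm(M[0]-M[1]); v=np.array([-u[1],u[0]])
    x=lambda y:343.0+(y-164)*.085
    b=t[...,0]; E=scan(b,(x(top),top),(x(bot),bot),150 if len(sys.argv)<2 else float(sys.argv[1]),n=20,half=4,skip=.02)
    W=cast("top",E,.025)[:,:2]; p,dd,r=line(W,0)
    print("mark yaw",np.degrees(np.arctan2(u[1],u[0])),"blade yaw",np.degrees(np.arctan2(dd[1],dd[0])),"resid",r,"n",len(W))
    print("edge minus mark along v, mm",1000*np.mean((W-M[0])@v), 1000*((W-M[0])@v).round(4), b[170,346],b[170,340])
E
python3 - <<'E'
from gap import *
gap(cv2.imread("pics/t3.png").astype(float),166,183)
E
```

```text
mark yaw 6.728462271263182 blade yaw 6.2249856 resid 0.5145144270836242 n 15
edge minus mark along v, mm -0.40702179923780607 [-0.1 -0.4 -0.1 -0.  -0.5 -1.7 -0.8 -0.4 -0.4 -1.4 -0.6 -0.2  0.1  0.3
  0. ] 175.0 88.0
```

```bash
python3 -m crank '[{"travel":[0,0,-0.5],"dr":[0,0,-0.02],"grip":0.8},{"travel":[0,0,-1],"dr":[0,0,-0.02],"grip":0.8},{"travel":[0,0,-1],"dr":[0,0,-0.02],"grip":0.8},{"travel":[2,0.2,-1],"dr":[0,0,-0.02],"grip":0.8},{"travel":[4,0.5,-1],"dr":[0,0,-0.02],"grip":0.8},{"travel":[6,0.7,-1],"dr":[0,0,-0.02],"grip":0.8},{"travel":[8,0.9,-1],"dr":[0,0,-0.02],"grip":0.8},{"travel":[9,1,-1],"dr":[0,0,-0.02],"grip":0.8},{"travel":[9,1,-1],"dr":[0,0,-0.02],"grip":0.8},{"travel":[9,1,-1],"dr":[0,0,-0.02],"grip":0.8}]'
python3 - <<'E'
from meas import *
s=observe();y=R.from_quat(s["orientation"]).as_matrix();print(np.degrees(np.arctan2(y[1,1],y[0,1])),s["ft_force"],s["ft_torque"],s["eef_pos"]*1000)
from gap import gap
t=frames("top",4);cv2.imwrite("pics/t4.png",t.astype(np.uint8));gap(t,164,183)
E
```

```text
time_s: 9.03
eef_pos: [0.4845, -0.0443, 0.0262]
orientation: [0.665, 0.747, 0.0, 0.0]
ft_force: [-0.7, -1.5, -2.2]
width: 0.0281
6.690486834507614 [-0.6625 -1.4517 -2.2478] [-0.0599 -0.0611  0.0102] [484.5131 -44.2902  26.244 ]
mark yaw 6.728462271263182 blade yaw 8.356483 resid 1.1004256673018598 n 12
edge minus mark along v, mm -1.0868689519604784 [-0.8 -0.1  0.1  0.  -3.5 -1.3 -0.7 -1.1 -3.3 -1.2 -0.6 -0.6] 173.25 87.25
```

```bash
python3 -m crank '[{"travel":[0,0,-0.4],"dr":[0,0,0],"grip":0.8},{"travel":[0,0,-0.4],"dr":[0,0,0],"grip":0.8},{"travel":[0,0,-0.4],"dr":[0,0,0],"grip":0.8}]'; python3 -m crank '[{"travel":[0.5,0.1,0],"dr":[0,0,0],"grip":0.8},{"travel":[1,0.1,0],"dr":[0,0,0],"grip":0.8},{"travel":[1.5,0.2,0],"dr":[0,0,0],"grip":0.8},{"travel":[1.5,0.2,0],"dr":[0,0,0],"grip":0.8},{"travel":[1.5,0.2,0],"dr":[0,0,0],"grip":0.8}]'
python3 - <<'E'
from meas import *
F=[]
for _ in range(5): vision.grab_frame("top"); s=observe();F.append(np.r_[s["ft_force"],s["ft_torque"]])
print(np.mean(F,0),np.std(F,0),s["eef_pos"]*1000)
E
```

```text
time_s: 9.48
eef_pos: [0.4844, -0.0443, 0.0262]
orientation: [0.665, 0.747, 0.0, 0.0]
ft_force: [-1.9, 0.3, 6.3]
width: 0.0279
time_s: 9.9
eef_pos: [0.4859, -0.0441, 0.0262]
orientation: [0.665, 0.747, 0.0, 0.0]
ft_force: [-1.9, -1.3, 2.3]
width: 0.0276
[-1.5872 -0.5919  2.0987 -0.1377  0.2799  0.02  ] [0.5701 0.3232 0.2297 0.0234 0.037  0.0363] [485.8201 -44.1399  26.1488]
```

```bash
python3 -m crank '[{"travel":[0.5,0.1,0],"dr":[0,0,0],"grip":0.8},{"travel":[0.7,0.1,0],"dr":[0,0,0],"grip":0.8},{"travel":[0.7,0.1,0],"dr":[0,0,0],"grip":0.8}]'
python3 - <<'E'
from meas import *
F=[]
for _ in range(4): f=vision.grab_frame("side"); s=observe();F.append(np.r_[s["ft_force"],s["ft_torque"]])
print(np.mean(F,0),s["eef_pos"]*1000)
t=vision.grab_frame("top");r=redline(cv2.imread("pics/t1.png").astype(float),(344,178))
cv2.imwrite("pics/near.png",np.hstack([cv2.resize(t[150:230,300:370],None,fx=5,fy=5,interpolation=cv2.INTER_NEAREST),cv2.resize(f[155:235,270:350],None,fx=5,fy=5,interpolation=cv2.INTER_CUBIC)]))
E
```

```text
time_s: 10.4
eef_pos: [0.4864, -0.044, 0.0262]
orientation: [0.665, 0.747, 0.0, 0.0]
ft_force: [-2.3, -1.0, 3.9]
width: 0.0279
[-2.9997 -0.3061  4.3254 -0.0834  0.5302 -0.0163] [486.4425 -43.9877  26.1643]
```

View pics/near.png

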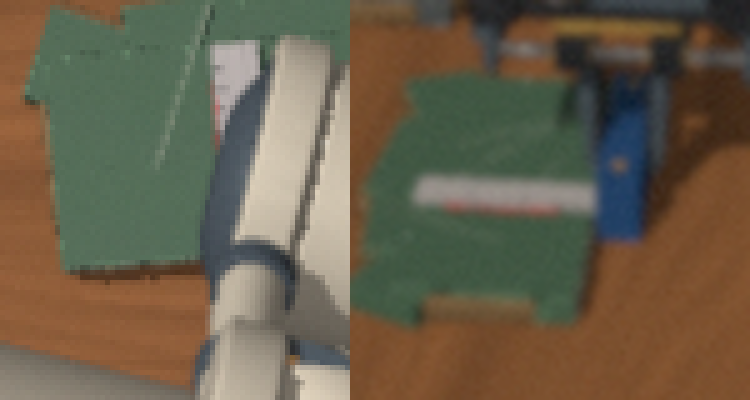

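Stock is on the table, about 1 mm or less from the edge. The blade's edge sits at the mark, with a little red showing beyond it. I'll release, back off for an unobstructed look, then push from behind with the closed fingers so the stock self-seats.

```bash
python3 -m crank '[{"travel":[0,0,0.2],"dr":[0,0,0],"grip":0.3},{"travel":[0,0,0.2],"dr":[0,0,0],"grip":0.3},{"travel":[0,0,0.2],"dr":[0,0,0],"grip":0.3},{"travel":[0,0,0.2],"dr":[0,0,0],"grip":0.3},{"travel":[0,0,0.2],"dr":[0,0,0],"grip":0.3},{"travel":[0,0,20],"dr":[0,0,0],"grip":0.3},{"travel":[0,0,50],"dr":[0,0,0],"grip":0.3},{"travel":[0,0,90],"dr":[0,0,0],"grip":0.3},{"travel":[-20,-30,120],"dr":[0,0,0],"grip":0.6},{"travel":[-30,-70,120],"dr":[0,0,0],"grip":0.8},{"travel":[-40,-110,120],"dr":[0,0,0],"grip":1},{"travel":[-40,-150,120],"dr":[0,0,0],"grip":1},{"travel":[-40,-190,120],"dr":[0,0,0],"grip":1},{"travel":[-40,-230,120],"dr":[0,0,0],"grip":1},{"travel":[-40,-270,120],"dr":[0,0,0],"grip":1},{"travel":[-40,-300,120],"dr":[0,0,0],"grip":1},{"travel":[-40,-300,120],"dr":[0,0,0],"grip":1}]'
python3 - <<'E'
from meas import *
t=frames("top",5);f=frames("side",3);cv2.imwrite("pics/t5.png",t.astype(np.uint8));cv2.imwrite("pics/s5.png",f.astype(np.uint8))
cv2.imwrite("pics/free.png",np.hstack([cv2.resize(t[145:215,300:410].astype(np.uint8),None,fx=5,fy=5,interpolation=cv2.INTER_NEAREST),cv2.resize(f[155:225,275:325].astype(np.uint8),None,fx=5,fy=5,interpolation=cv2.INTER_NEAREST)]))
E
```

```text
time_s: 12.07
eef_pos: [0.4466, -0.3497, 0.1462]
orientation: [0.666, 0.746, -0.0, 0.002]
ft_force: [-1.0, -0.3, 0.2]
width: 0.0066
```

View pics/free.png

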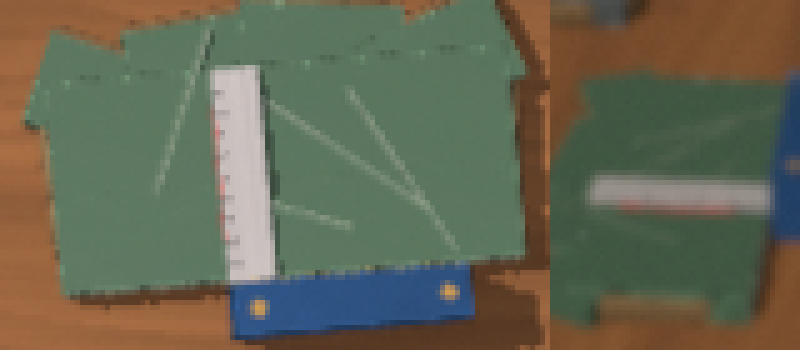

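```bash
cat > chk.py <<'E'
from meas import *
def pin(f,near):
    w=f[...,2]-f[...,0]; g=np.indices(w.shape)[::-1]
    for _ in range(4):
        m=np.hypot(*(g-np.array(near)[:,None,None]))<3
        ww=np.clip(w+40,0,None)*m; ys,xs=np.nonzero(ww>0); near=np.average(np.c_[xs,ys],0,ww[ys,xs])
    return near
def check(t,pn,bx,ey=(313,204.5,341,202)):
    t1=cv2.imread("pics/t1.png").astype(float); c,d,_,_=redline(t1,(344,178))
    M=cast("top",[c-12*d,c+12*d],.02)[:,:2]
    for nm,f in(("before",t1),("now",t)):
        p,dl,r=line(cast("top",scan(f[...,1]-f[...,2],ey[:2],ey[2:],0.,half=3),.02)); print("edge left part",nm,p,np.degrees(np.arctan2(-dl[0],dl[1])),r)
    p,dl,_=line(cast("top",scan(t1[...,1]-t1[...,2],(313,204),(405,196.5),0.),.02)); V=dl; U=np.array([V[1],-V[0]])
    P=cast("top",[pin(t,q) for q in pn],.048)[:,:2]; dd=P[0]-P[1]; o=P.mean(0)
    print("slab yaw",np.degrees(np.arctan2(-V[0],V[1])),"mark yaw",np.degrees(np.arctan2(*(M[0]-M[1])[::-1])),"pins yaw",np.degrees(np.arctan2(-dd[0],dd[1])),"dist",np.linalg.norm(dd))
    print("brass face to edge mm",1000*((p-o)@U)-14,"outer edge (pins+60) minus mark v",1000*((o-M.mean(0))@V)+60)
    I=scan(t[...,0],*bx[0],135,n=25,half=2.5,skip=.06); O=scan(t[...,0],*bx[1],135,n=40,half=2.5,skip=.06)
    for nm,E in(("inner",I),("outer",O)):
        W=cast("top",E,.025)[:,:2]; q,db,r=line(W,0); v=1000*((W-M.mean(0))@V); print(nm,"yaw",np.degrees(np.arctan2(db[1],db[0])),"v-mark median",np.median(v),"p80",np.percentile(v,80),"std",r)
E
python3 - <<'E'
from chk import *
t=cv2.imread("pics/t5.png").astype(float)
g=lambda x,y:(300+x/5-.5,145+y/5-.5)
check(t,[g(260,308),g(450,292)],[(g(261,72),g(274,270)),(g(212,75),g(230,275))])
E
```

```text
edge left part before [0.489  0.0622] 6.5107927 0.16433032898018912
edge left part now [0.4888 0.0645] 6.6401706 0.1742026736428345
slab yaw 6.6350813 mark yaw 6.728462271263123 pins yaw 6.718626141845397 dist 0.0957908292838181
brass face to edge mm 1.5921824675923766 outer edge (pins+60) minus mark v 0.6953595555319154
inner yaw 6.864117 v-mark median -23.116132622498007 p80 -22.865452523745873 std 0.21363921850840964
outer yaw 6.7392163 v-mark median 1.0476805806420488 p80 1.3073706294790228 std 0.4409666929131687
```

Unobstructed: the slab hasn't moved, yaws agree (6.6–6.7°), the gap is about 1–1.6 mm and the outer edge is about 0.9 mm past the mark's centreline. I'll regrip, shift −1 mm along the edge and close up.

```bash
python3 -m crank '[{"travel":[5,40,0],"dr":[0,0,0],"grip":0.3},{"travel":[10,80,0],"dr":[0,0,0],"grip":0.3},{"travel":[15,120,0],"dr":[0,0,0],"grip":0.3},{"travel":[20,160,0],"dr":[0,0,0],"grip":0.3},{"travel":[25,200,0],"dr":[0,0,0],"grip":0.3},{"travel":[30,240,0],"dr":[0,0,0],"grip":0.3},{"travel":[35,275,0],"dr":[0,0,0],"grip":0.3},{"travel":[40,300,0],"dr":[0,0,0],"grip":0.3},{"travel":[40,306,0],"dr":[0,0,0],"grip":0.3},{"travel":[40,306,0],"dr":[0,0,0],"grip":0.3},{"travel":[40,306,0],"dr":[0,0,0],"grip":0.3},{"travel":[40,306,0],"dr":[0,0,0],"grip":0.3}]'
python3 - <<'E'
from h import *
s=observe();y=R.from_quat(s["orientation"]).as_matrix();print(np.degrees(np.arctan2(y[1,1],y[0,1])),y[:,2],s["width"],s["eef_pos"]*1000)
E
```

```text
time_s: 13.47
eef_pos: [0.4865, -0.0378, 0.1463]
orientation: [0.664, 0.747, -0.0, 0.0]
ft_force: [-0.0, -0.4, 0.3]
width: 0.0635
6.733839398959375 [ 0.0001 -0.0001 -1.    ] 0.06352734531903653 [486.4613 -37.7776 146.3202]
```

```bash
python3 -m crank '[{"travel":[-0.5,-6,-30],"dr":[0,0,0],"grip":0.3},{"travel":[-0.5,-6,-65],"dr":[0,0,0],"grip":0.3},{"travel":[-0.5,-6,-95],"dr":[0,0,0],"grip":0.3},{"travel":[-0.5,-6,-112],"dr":[0,0,0],"grip":0.3},{"travel":[-0.5,-6,-119.5],"dr":[0,0,0],"grip":0.3},{"travel":[-0.5,-6,-119.5],"dr":[0,0,0],"grip":0.3},{"travel":[-0.5,-6,-119.5],"dr":[0,0,0],"grip":0.3},{"travel":[-0.5,-6,-119.5],"dr":[0,0,0],"grip":0.8},{"travel":[-0.5,-6,-119.5],"dr":[0,0,0],"grip":0.8},{"travel":[-0.5,-6,-119.5],"dr":[0,0,0],"grip":0.8},{"travel":[-0.5,-6,-119.5],"dr":[0,0,0],"grip":0.8},{"travel":[-0.5,-6,-119.5],"dr":[0,0,0],"grip":0.8},{"travel":[-0.5,-6,-119.5],"dr":[0,0,0],"grip":0.8}]' 15; python3 -m crank '[{"travel":[0,-0.5,0],"dr":[0,0,0],"grip":0.8},{"travel":[0.1,-1,0],"dr":[0,0,0],"grip":0.8},{"travel":[0.1,-1,0],"dr":[0,0,0],"grip":0.8},{"travel":[0.1,-1,0],"dr":[0,0,0],"grip":0.8}]'
python3 - <<'E'
from h import *
F=[]
for _ in range(4): vision.grab_frame("side"); s=observe();F.append(np.r_[s["ft_force"],s["ft_torque"]])
y=R.from_quat(s["orientation"]).as_matrix();print(np.degrees(np.arctan2(y[1,1],y[0,1])),np.mean(F,0),s["eef_pos"]*1000)
E
```

```text
time_s: 14.55
eef_pos: [0.4861, -0.0438, 0.0271]
orientation: [0.664, 0.747, 0.0, 0.0]
ft_force: [0.7, -0.4, 4.5]
width: 0.0278
time_s: 14.88
eef_pos: [0.4862, -0.0448, 0.0271]
orientation: [0.664, 0.747, 0.0, 0.0]
ft_force: [-0.1, -0.0, 1.2]
width: 0.0278
6.742998879129706 [-0.6863 -0.2515  2.1622  0.0187  0.1186  0.007 ] [486.1854 -44.773   27.0925]
```

```bash
python3 -m crank '[{"travel":[0.4,0,0],"dr":[0,0,0],"grip":0.8},{"travel":[0.8,0.1,0],"dr":[0,0,0],"grip":0.8},{"travel":[0.8,0.1,0],"dr":[0,0,0],"grip":0.8},{"travel":[0.8,0.1,0],"dr":[0,0,0],"grip":0.8}]'; python3 -m crank '[{"travel":[0,0,0],"dr":[0,0,0],"grip":0.62},{"travel":[0,0,0],"dr":[0,0,0],"grip":0.62},{"travel":[0,0,0],"dr":[0,0,0],"grip":0.62},{"travel":[0,0,0],"dr":[0,0,0],"grip":0.62},{"travel":[0,0,0],"dr":[0,0,0],"grip":0.62}]'
python3 - <<'E'
from h import *
F=[]
for _ in range(4): vision.grab_frame("side"); s=observe();F.append(np.r_[s["ft_force"],s["ft_torque"]])
y=R.from_quat(s["orientation"]).as_matrix();print(np.degrees(np.arctan2(y[1,1],y[0,1])),np.mean(F,0),s["eef_pos"]*1000,s["width"])
E
```

```text
time_s: 15.42
eef_pos: [0.4867, -0.0446, 0.0271]
orientation: [0.664, 0.747, -0.0, 0.0]
ft_force: [-3.6, -1.1, 4.9]
width: 0.0283
time_s: 15.83
eef_pos: [0.4868, -0.0446, 0.027]
orientation: [0.664, 0.747, -0.0, 0.0]
ft_force: [0.7, 0.1, -0.5]
width: 0.0346
6.749070864682454 [-0.2602 -0.4512  0.0029 -0.022  -0.115  -0.0041] [486.7407 -44.6416  27.0621] 0.03475120044761226
```

```bash
python3 -m crank '[{"travel":[1.5,0.2,0],"dr":[0,0,0],"grip":0.62},{"travel":[3,0.4,0],"dr":[0,0,0],"grip":0.62},{"travel":[3.4,0.4,0],"dr":[0,0,0],"grip":0.62},{"travel":[3.4,0.4,0],"dr":[0,0,0],"grip":0.62},{"travel":[3.4,0.4,0],"dr":[0,0,0],"grip":0.62}]'; python3 -m crank '[{"travel":[0.3,0,0],"dr":[0,0,0],"grip":0.62},{"travel":[0.3,0,0],"dr":[0,0,0],"grip":0.62},{"travel":[0.3,0,0],"dr":[0,0,0],"grip":0.62}]';  python3 -m crank '[{"travel":[0.3,0,0],"dr":[0,0,0],"grip":0.62},{"travel":[0.3,0,0],"dr":[0,0,0],"grip":0.62},{"travel":[0.3,0,0],"dr":[0,0,0],"grip":0.62}]'
```

```text
time_s: 16.45
eef_pos: [0.4902, -0.0442, 0.0271]
orientation: [0.664, 0.747, -0.0, 0.0]
ft_force: [-0.2, 1.0, -1.1]
width: 0.0346
time_s: 16.7
eef_pos: [0.4903, -0.0442, 0.027]
orientation: [0.664, 0.747, -0.0, -0.0]
ft_force: [-1.1, -0.6, 0.9]
width: 0.0346
time_s: 16.95
eef_pos: [0.4905, -0.0442, 0.027]
orientation: [0.664, 0.747, -0.0, -0.0]
ft_force: [-0.9, 0.6, 1.3]
width: 0.0348
```

```bash
for i in 1; do python3 -m crank '[{"travel":[0.5,0.1,0],"dr":[0,0,0],"grip":0.62},{"travel":[0.5,0.1,0],"dr":[0,0,0],"grip":0.62},{"travel":[0.5,0.1,0],"dr":[0,0,0],"grip":0.62}]'; done; python3 -m crank '[{"travel":[0.5,0.1,0],"dr":[0,0,0],"grip":0.62},{"travel":[0.5,0.1,0],"dr":[0,0,0],"grip":0.62},{"travel":[0.5,0.1,0],"dr":[0,0,0],"grip":0.62}]'
python3 - <<'E'
from h import *
F=[]
for _ in range(5): vision.grab_frame("side"); s=observe();F.append(np.r_[s["ft_force"],s["ft_torque"]])
print(np.mean(F,0),s["eef_pos"]*1000,s["width"])
E
```

```text
time_s: 17.2
eef_pos: [0.4911, -0.0441, 0.027]
orientation: [0.664, 0.747, -0.0, -0.0]
ft_force: [-1.6, 0.1, 0.9]
width: 0.0344
time_s: 17.45
eef_pos: [0.4917, -0.044, 0.027]
orientation: [0.664, 0.747, -0.0, -0.0]
ft_force: [-1.4, -0.5, 1.1]
width: 0.0346
[-0.6739 -0.0618 -0.0592  0.0218  0.0002  0.0137] [491.6586 -44.0121  27.0134] 0.03444676130346661
```

```bash
python3 -m crank '[{"travel":[0.4,0,0],"dr":[0,0,0],"grip":0.62},{"travel":[0.4,0,0],"dr":[0,0,0],"grip":0.62},{"travel":[0.4,0,0],"dr":[0,0,0],"grip":0.62}]'
python3 - <<'E'
from h import *
F=[]
for _ in range(5): f=vision.grab_frame("top"); s=observe();F.append(np.r_[s["ft_force"],s["ft_torque"]])
print(np.mean(F,0),s["eef_pos"]*1000,s["width"])
E
python3 -m crank '[{"travel":[0.4,0.1,0],"dr":[0,0,0],"grip":0.62},{"travel":[0.4,0.1,0],"dr":[0,0,0],"grip":0.62},{"travel":[0.4,0.1,0],"dr":[0,0,0],"grip":0.62}]'
python3 - <<'E'
from h import *
F=[]
for _ in range(5): f=vision.grab_frame("top"); s=observe();F.append(np.r_[s["ft_force"],s["ft_torque"]])
print(np.mean(F,0),s["eef_pos"]*1000,s["width"])
E
```

```text
time_s: 17.95
eef_pos: [0.4921, -0.044, 0.027]
orientation: [0.664, 0.747, -0.0, -0.0]
ft_force: [-1.3, 0.7, 0.6]
width: 0.0348
[-0.3827  0.2673  0.1463  0.0217  0.0437  0.0003] [492.056  -44.0007  27.0406] 0.034693012681326185
time_s: 18.45
eef_pos: [0.4922, -0.0439, 0.027]
orientation: [0.664, 0.747, -0.0, -0.0]
ft_force: [-2.1, -0.5, 0.7]
width: 0.0347
[-3.0703 -0.9954  1.3834 -0.2186  0.5001 -0.0065] [492.2736 -43.8753  27.0066] 0.03476072132633761
```

```bash
python3 -m crank '[{"travel":[0.3,0,0],"dr":[0,0,0],"grip":0.62},{"travel":[0.3,0,0],"dr":[0,0,0],"grip":0.62},{"travel":[0.3,0,0],"dr":[0,0,0],"grip":0.62},{"travel":[0.3,0,0],"dr":[0,0,0],"grip":0.62}]'
python3 - <<'E'
from h import *
F=[]
for _ in range(5): f=vision.grab_frame("top"); s=observe();F.append(np.r_[s["ft_force"],s["ft_torque"]])
print(np.mean(F,0),s["eef_pos"]*1000,s["width"])
E
```

```text
time_s: 19.03
eef_pos: [0.4923, -0.0439, 0.027]
orientation: [0.664, 0.747, -0.0, -0.0]
ft_force: [-4.4, -1.7, 2.8]
width: 0.0346
[-5.1818 -2.2549  2.7962 -0.347   0.8533  0.0015] [492.2938 -43.8845  26.9754] 0.03472266766825752
```

Firm seat: the push rose to about 5 N with no more travel. Backing the pad off, opening, and leaving for a look.

```bash
python3 -m crank '[{"travel":[-1.5,-0.2,0],"dr":[0,0,0],"grip":0.62},{"travel":[-3.5,-0.4,0],"dr":[0,0,0],"grip":0.62},{"travel":[-3.5,-0.4,0],"dr":[0,0,0],"grip":0.5},{"travel":[-3.5,-0.4,0],"dr":[0,0,0],"grip":0.3},{"travel":[-3.5,-0.4,0],"dr":[0,0,0],"grip":0.3},{"travel":[-3.5,-0.4,0],"dr":[0,0,0],"grip":0.3},{"travel":[-3.5,-0.4,20],"dr":[0,0,0],"grip":0.3},{"travel":[-3.5,-0.4,50],"dr":[0,0,0],"grip":0.3},{"travel":[-3.5,-0.4,90],"dr":[0,0,0],"grip":0.3},{"travel":[-20,-30,120],"dr":[0,0,0],"grip":0.3},{"travel":[-30,-70,120],"dr":[0,0,0],"grip":0.3},{"travel":[-40,-110,120],"dr":[0,0,0],"grip":0.3},{"travel":[-40,-150,120],"dr":[0,0,0],"grip":0.3},{"travel":[-40,-190,120],"dr":[0,0,0],"grip":0.3},{"travel":[-40,-230,120],"dr":[0,0,0],"grip":0.3},{"travel":[-40,-270,120],"dr":[0,0,0],"grip":0.3},{"travel":[-40,-300,120],"dr":[0,0,0],"grip":0.3},{"travel":[-40,-300,120],"dr":[0,0,0],"grip":0.3}]'
python3 - <<'E'
from chk import *
t=frames("top",5);f=frames("side",3);cv2.imwrite("pics/t6.png",t.astype(np.uint8));cv2.imwrite("pics/s6.png",f.astype(np.uint8))
g=lambda x,y:(300+x/5-.5,145+y/5-.5)
check(t,[g(261,303),g(451,287)],[(g(261,67),g(274,265)),(g(212,70),g(230,270))])
cv2.imwrite("pics/fin.png",np.hstack([cv2.resize(t[145:215,300:410].astype(np.uint8),None,fx=5,fy=5,interpolation=cv2.INTER_NEAREST),cv2.resize(f[155:225,275:325].astype(np.uint8),None,fx=5,fy=5,interpolation=cv2.INTER_NEAREST)]))
E
```

```text
time_s: 20.78
eef_pos: [0.4525, -0.3496, 0.147]
orientation: [0.666, 0.746, -0.001, 0.001]
ft_force: [-1.0, -0.5, -0.1]
width: 0.0642
edge left part before [0.489  0.0622] 6.5107927 0.16433032898018912
edge left part now [0.4901 0.0535] 6.6269546 0.16713969533028802
slab yaw 6.6350813 mark yaw 6.728462271263123 pins yaw 6.521479767173786 dist 0.09571613653042228
brass face to edge mm -0.36780984868984845 outer edge (pins+60) minus mark v -0.15168885025179435
inner yaw 6.699181 v-mark median -24.01371636891355 p80 -23.830129871512906 std 0.22055779199669767
outer yaw 7.0435624 v-mark median -0.3419380668923412 p80 0.16993102774504665 std 0.49955389932250766
```

View pics/fin.png

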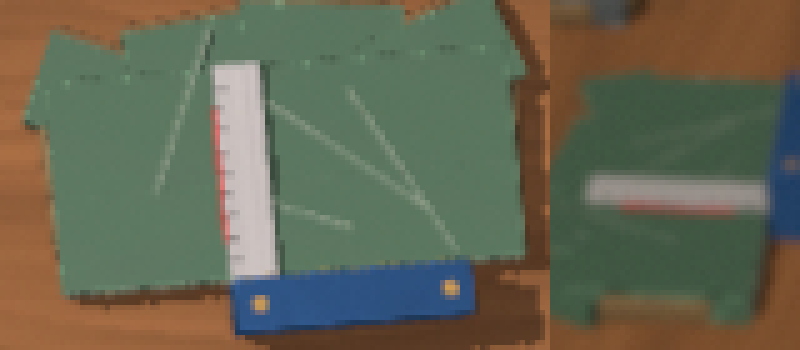

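Brass face is on the edge line, with no gap and half the mark's width showing along the blade. Slab edge is unchanged to within about 0.1 mm. Handing in.

```bash
python3 -c "
from bench import job; print(job.close_job())"
```

```text
the job is handed in; nothing more can be done
None
```

The blue-stocked square now lies against the jade slab with its brass face on the sawn edge. I handed the job in at about 21 s, with the arm withdrawn and touching nothing.

I gripped the square and set it down about 1 mm short of the edge. After a look from above I shifted it 1 mm along the edge to meet the mark. Then I opened the fingers slightly and pushed the stock home from behind with one pad. The push rose to about 5 N with no further travel, and I backed off.

Last checks:
- **Contact:** the camera put the brass face about 0.4 mm inside the edge line. That is within calibration error, and no gap is visible.
- **Alignment:** the blade's outer edge was between −0.3 and +0.2 mm of the mark's centreline, depending on the method, and half the mark shows along it.
- **Angles:** the stock read 6.5° against 6.6° for the slab edge. The blade's inner edge read 6.7°, as did the mark. The blade's outer edge alone read 7.0°, and I put that down to the ruler ticks along it.
- **Slab:** its edge moved no more than about 0.1 mm.
- **Bystanders:** I didn't re-measure their positions; the arm travelled well above the bench between places.

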